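Open the bifold kit bay and hang up the ear defenders

ROBOT

A 7-joint arm with a two-finger parallel gripper is mounted at the origin on the work surface. World frame = base frame: x ahead of the robot, y to its left, z up, the work surface at z = 0. Lengths are in m, angles in rad, forces in N, time in s.
With the tool pointing down it reaches from about 0.35 to 0.9 m from the base axis. Payload 19.9 kg.
Tool frame: the origin (TCP) lies midway between the tips of the shut fingers; the grasp point (between the pads) lies 19 mm behind it (arm.tcp_to_grasp is the z of the grasp point in the tool frame, in m); z points along the fingers, y is the direction in which the jaws open and shut (so a half turn about z gives the same grasp; the last joint's range is limited). The gripper opens to 94 mm and grips with 3 to 60 N. Pads are 16 mm wide; open, the fingers measure 119 mm over their backs; the gripper's body (75 mm by 177 mm) begins 78 mm behind the grasp point.
Start: joints at [-1.282, 0.417, -0.01, 1.614, 0.005, 1.111, -0.053], TCP at [0.203, 0.591, 0.205] pointing down, gripper open.
Joint ranges: [-2.81, 2.81], [-0.39, 2.02], [-1.27, 1.25], [0.06, 2.57], [-1.19, 4.33], [0.19, 2], [-2.82, 2.82]. Speed limits (rad/s): [1.89, 1.89, 2.39, 2.39, 3.01, 3.01, 3.01].

INTERFACE

Orientations are given as [roll, pitch, yaw] about the fixed x, y, z axes, in that order (R = Rz(yaw) Ry(pitch) Rx(roll)).
In Python, from bench import telemetry, viewer, order, arm gives the robot as it stands.
- The arm moves only by the shell command python3 -m crank 'ROWS' [FORCE]. ROWS is JSON, a list of rows, each a list of 7 numbers: the finger opening in mm, from 0 to 94, then the shift along the tool's x, y, z in units of 50 mm (1.0 is 50 mm), then the turn, a rotation vector about the tool's x, y, z in units of 8 degrees (1.0 is 8 degrees). A call has exactly 10 rows; each row shifts and turns the pose as measured when the row begins, along the tool's axes as they then stand; what a row does not reach is not made up. A row lasts 1/10 s, in which the tool goes at most 50 mm and 8.59 degrees, less where a joint would pass 70% of its speed; a pose out of reach is approached as far as the arm can. A call is refused whole if a number of a shift passes 1 or a number of a turn 1, either way. A call with a gripper value outside its range is refused whole. The fingers move at their own pace and stop on an object; FORCE is the grip in N (left out, the last holds). Time passes only in rows, so rows that do not move let the fingers close, or fill a call up. It gives the time, the measured TCP pose, the force and the opening at its end, in the units of the state.
- telemetry.state(): the state, without advancing time (a new reading comes with each control period).
- viewer.read_camera(name): name is "scene" or "top" or "wrist"; returns the picture (400x640x3 uint8, blue, green, red); there is no depth.
- viewer.camera_model(name): a dict with "camera_matrix" (3x3 intrinsics, pixels), "cam_to_world" (4x4, takes a point from camera to world coordinates). Camera axes: x right, y up, looking along -z (the intrinsics and any distortion apply to the point x, -y, -z); pixel columns grow to the right and rows downward; lengths in m; the calibration is good to about 2 mm. The wrist camera is an equidistant fisheye: a pixel r from the principal point sees the ray r / f radians off the axis. A picture is of the moment at which its call begins: read the wrist's pose just before it. camera_model takes no time and is no camera call; for the wrist camera it gives the pose at the moment of the call.
- order.job_done(): hands the job in, once; it reports no verdict.
The state is a dict: "time_s": time; "joint_positions": joint angles; "joint_vel": joint speeds; "tau": joint torques, N m; "tcp_pos": TCP position; "ee_rot": TCP orientation; "ft_force": force on the tool from outside, world axes, zero at the start; "moment": the same for the moment, N m; "grip_width": finger opening in m.
Only numpy, scipy, OpenCV 4.12 (cv2) and the standard library are available. Lean on these libraries where they do the work, as an engineer would, in place of code of your own. Each camera call takes 0.05 s, during which the arm holds its last target. There are 200 camera calls.

TASK

Pull the bifold door of the kit bay by its black handle until both panels are folded fully open against each other. Then hang the yellow ear defenders on the horizontal bar inside, headband over the bar with a cup on each side, setting them down gently and letting go; leave the door open and the other things on the bench where they are.

Things in the scene. Friction and masses are not known exactly. Their poses are not given: they have to be found in the camera images.
- panel_a (a joint): Angle (rad) of the jamb panel of the bifold door: 0 closed, 1.5 stop, fully folded; may start ajar. This panel pivots at the bay's left (+y) post. Pulled by the handle it turns clockwise seen from above, the hinge between the panels comes out towards the robot, and the panels fold together, sticking out at the bay's left. Light friction (a few N at the handle); stays where left.
- bay: Open-topped kit bay, fixed: 380 wide, 230 deep, 255 high, green posts, red rails, clear sides, no roof or front header. Origin: middle of the door line, on the bench; x into the bay, y left along the door line. The 340 wide doorway facing the robot has two plywood panels, each 170 wide, 15 thick, 250 high, hinged together; the second panel's far edge is guided along the floor track.
- door_hinge (a point): Point on the jamb panel's vertical pivot, 125 above the bench, at the inner face of the panel. Its axes turn with the panel: z up, y points from the free edge to the pivot (along the panel), -x is the outward normal of the panel's outer face.
- door_edge (a point): Inner face of the second panel at its far edge, 125 above the bench: the edge that runs along the track, from the bay's right post (closed) to its left post (folded).
- pull_grip (a point): Grip point of the black door handle: on the upright part of a round bar (diameter 12, upright from 165 to 242 above the bench, ends bent back to the panel), 230 above the bench, 40 out from the outer face of the jamb panel, 140 along the panel from its pivot. Nothing stands above the door's top. Axes as door_hinge.
- door_pull: The black handle itself; origin on the panel's outer face behind pull_grip; fixed to the jamb panel.
- hang_bar: Horizontal aluminium bar, diameter 16, cantilevered from the bay's rear rail towards the door, with a black end cap of diameter 26. Origin on the bar's axis, on the door line, 167 above the bench, 45 right (-y) of the doorway's middle. x runs along the bar into the bay: cap from x = 20 to 26, bar on to 210. Axes as bay.
- bar_spot (a point): Point on the top of the bar, 75 behind the door line, 175 above the bench: the middle of the handy part of the bar; axes as hang_bar.
- ear_defenders: Radio ear defenders, loose, about 280 g, upright on two yellow cups; origin under the middle. Band arches in the y-z plane: cups (56 in x, 30 in y, 70 high) centred at y = +-64; overall 158 wide, 173 high. Black band 20 wide in x, 5 thick, flat on top for 52, then sloping down at 37 degrees. Grasp by the grey module on the crown.
- ear_crown (a point): Middle of the underside of the headband's flat crown, 138 above the underside of the cups; axes as ear_defenders.
- ear_module (a point): Centre (22 above ear_crown) of the grey block on top of the band, 26 in x, 44 in y, from 143 to 173 above the underside of the cups. Fingers fit at its two y ends, above the band.
- tape_roll: Tan roll of tape lying flat, diameter 96, 48 high; origin under its middle. Leave alone.
- small_carton: Closed carton 100 x 130 x 80 high; origin under its middle. Leave alone.
- tape_gun: Blue tape gun on its side, about 70 x 155 x 34 high; origin under its middle. Leave alone.

How it is judged:
On the way, in this order (a step that is already met when the one before it is completed fails the run):
1. the door is being pulled open with the fingers on its handle (jamb panel between 0.35 and 1.2 rad) (contact force between door_pull and the fingers above 0.3 N and value of joint panel_a between 0.35 and 1.2 rad), for 0.05 s.
2. the door is folded open (jamb panel past 1.35 rad) (value of joint panel_a above 1.35 rad), for 0.2 s.
3. the ear defenders hang on the bar by their headband, released (z of ear_crown in the frame of bar_spot between -0.005 and 0.006 m and y of ear_crown in the frame of bar_spot between -0.025 and 0.025 m and x of ear_crown in the frame of bar_spot between -0.045 and 0.12 m and angle between ear_defenders's own z axis and vertical below 0.35 rad and contact force between ear_defenders and hang_bar above 0.5 N and linear speed of ear_defenders below 0.03 m/s and contact force between ear_defenders and the fingers below 0.05 N), for 0.3 s.
At the end, for the whole second after the job is handed in: Door still folded open (past 1.3 rad). Ear defenders hang released and at rest, the bar bearing them under the crown of the band: crown underside within 6 mm of the bar top in height, 25 mm sideways, 30 to 195 mm behind the door line, upright within 0.35 rad (all of step 3 and value of joint panel_a above 1.3 rad); the robot touches nothing.
It fails at once if the tape roll is pushed more than 40 mm or tipped (distance of tape_roll from where it was at the start of the episode above 0.04 m or angle between tape_roll's own z axis and vertical above 0.5 rad).
It fails at once if the small carton is pushed more than 40 mm or tipped (distance of small_carton from where it was at the start of the episode above 0.04 m or angle between small_carton's own z axis and vertical above 0.5 rad).
It fails at once if the tape gun is pushed more than 40 mm or tipped (distance of tape_gun from where it was at the start of the episode above 0.04 m or angle between tape_gun's own z axis and vertical above 0.5 rad).
It fails at once if the ear defenders are banged onto the bar (over 35 N) (contact force between ear_defenders and hang_bar above 35 N).
It also fails if it takes over 64 s, if anything falls off the work surface, if the arm or the gripper's body presses on something with over 40 N, if the wrist force passes 120 N, or if a joint passes its speed limit or range.

## Working session

There is one attempt and no reset: what is moved stays moved. The work goes in short steps, Python scripts to look and compute and a shell command to move; the robot and the scene stay as the last step left them, time stands still between calls to the robot, and variables do not carry over. Pictures are saved under pics/ and viewed, about 8 in all and at most 12, crops included, and the job is handed in when it is done.

```bash
ls; mkdir -p pics
python3 - <<'E'
from bench import telemetry, viewer, order, arm
import cv2, numpy as np
s=telemetry.state(); print(s)
print([a for a in dir(arm) if a[0]!='_'])
for n in ("scene","top"):
    m=viewer.camera_model(n); print(n,np.round(m["camera_matrix"],1).tolist(),np.round(m["cam_to_world"],3).tolist(),[k for k in m])
    cv2.imwrite(f"pics/{n}0.png",viewer.read_camera(n))
a=cv2.imread("pics/scene0.png");b=cv2.imread("pics/top0.png")
E
```

```text
pics
{'time_s': 0.0, 'joint_positions': array([-1.28147828,  0.4179945 , -0.01031477,  1.61417617,  0.00469244,
        1.11068248, -0.05297983]), 'joint_vel': array([-1.22429317e-03, -2.69903294e-03, -2.48240568e-05, -5.91562642e-05,
       -1.98390397e-03, -2.10207137e-03,  3.81470831e-04]), 'tau': array([-3.94125927e-04, -8.51269770e+01,  6.38451520e-01, -4.26008177e+01,
       -4.88937821e-02,  1.86280010e-02,  1.14068384e-04]), 'tcp_pos': array([0.20289121, 0.59075221, 0.20481158]), 'ee_rot': array([-3.14035877e+00,  8.03098598e-05,  2.81081047e+00]), 'ft_force': array([ 0.22364998,  0.17876483, -0.42656381]), 'moment': array([-0.05140904,  0.03766152,  0.06965181]), 'grip_width': 0.0940734979956823}
['Unreachable', 'tcp_to_grasp']
scene [[402.5, 0.0, 311.5], [0.0, 402.5, 196.1], [0.0, 0.0, 1.0]] [[0.82, -0.31, 0.482, 0.976], [0.573, 0.465, -0.675, -0.558], [-0.014, 0.829, 0.558, 0.665], [0.0, 0.0, 0.0, 1.0]] ['camera_matrix', 'cam_to_world']
top [[503.7, 0.0, 320.5], [0.0, 503.7, 208.1], [0.0, 0.0, 1.0]] [[-0.003, 0.998, -0.056, 0.466], [-1.0, -0.003, -0.004, 0.077], [-0.004, 0.056, 0.998, 1.3], [0.0, 0.0, 0.0, 1.0]] ['camera_matrix', 'cam_to_world']
```

View pics/scene0.png

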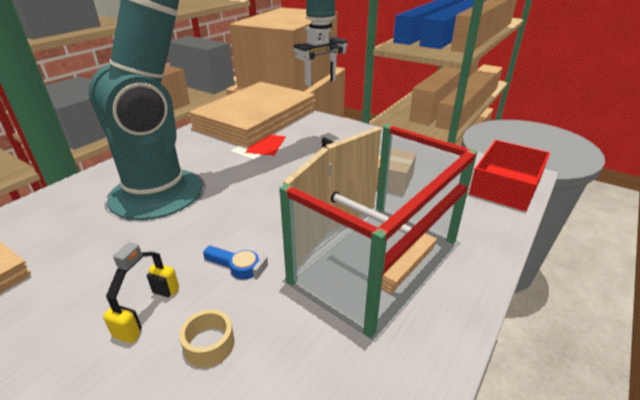

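View pics/top0.png

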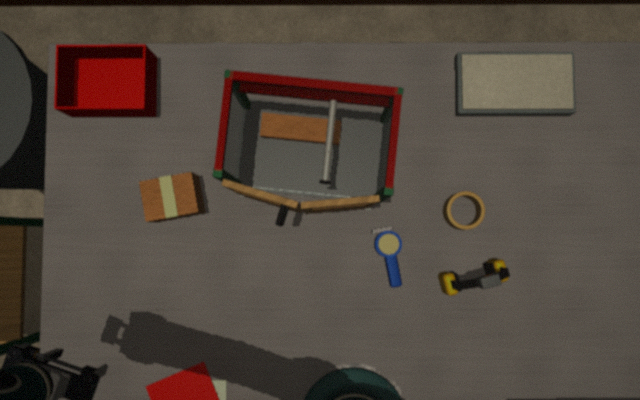

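The scene view shows the door slightly ajar, with its hinge towards the robot, and the ear defenders near (140,290). In the top view the handle is at about (285,213), the front posts at (218,175) and (389,191), the bar cap at (324,181) and the ears at (475,277).

```bash
cat > h.py <<'E'
import numpy as np, cv2
from bench import telemetry, viewer, order, arm
from scipy.spatial.transform import Rotation as R
def ray(n,px,m=None):
    m=m or viewer.camera_model(n); K=m["camera_matrix"];T=np.array(m["cam_to_world"])
    u=(px[0]-K[0][2])/K[0][0]; v=(px[1]-K[1][2])/K[1][1]
    if n=="wrist":
        r=np.hypot(u,v); k=np.sin(r)/r if r>1e-9 else 1; d=np.array([u*k,-v*k,-np.cos(r)])
    else: d=np.array([u,-v,-1.])
    return T[:3,3],T[:3,:3]@d
def onz(n,px,z,m=None):
    o,d=ray(n,px,m); return o+d*(z-o[2])/d[2]
def proj(n,p,m=None):
    m=m or viewer.camera_model(n); K=np.array(m["camera_matrix"]);T=np.array(m["cam_to_world"])
    c=T[:3,:3].T@(np.array(p)-T[:3,3]); x=np.array([c[0],-c[1],-c[2]])
    if n=="wrist":
        r=np.arctan2(np.hypot(x[0],x[1]),x[2]); s=r/max(np.hypot(x[0],x[1]),1e-9); x=np.array([x[0]*s,x[1]*s,1])
    else: x=x/x[2]
    return (K@x)[:2]
def blobs(mask,amin=10):
    n,l,st,c=cv2.connectedComponentsWithStats(mask.astype(np.uint8))
    return [(np.round(c[i],1).tolist(),st[i].tolist()) for i in range(1,n) if st[i][4]>=amin]
E
python3 - <<'E'
from h import *
im=cv2.imread("pics/top0.png"); h=cv2.cvtColor(im,cv2.COLOR_BGR2HSV); H,S,V=[h[...,i].astype(int) for i in range(3)]
def rep(name,mask,box,z,amin=10):
    x0,y0,x1,y1=box; m=np.zeros(mask.shape,bool); m[y0:y1,x0:x1]=mask[y0:y1,x0:x1]
    for c,st in blobs(m,amin): print(name,c,st,np.round(onz("top",c,z),3))
    return m
rep("green",(H>50)&(H<95)&(S>70),(205,60,415,215),.255)
rep("yellow",(H>18)&(H<35)&(S>150)&(V>90),(430,250,520,305),.07)
rep("black",(V<45),(270,203,305,232),.242)
rep("cap",(V<45),(315,172,335,190),.18)
A=cv2.resize(im[165:230,205:405],None,fx=4,fy=4,interpolation=cv2.INTER_CUBIC)
B=cv2.resize(im[240:305,430:530],None,fx=4,fy=4,interpolation=cv2.INTER_CUBIC)
s=cv2.imread("pics/scene0.png");C=cv2.resize(s[235:335,95:195],None,fx=2.6,fy=2.6,interpolation=cv2.INTER_CUBIC)
o=np.zeros((530,800,3),np.uint8);o[:260]=A;o[265:525,:400]=B;o[265:525,405:665]=C
cv2.imwrite("pics/c1.png",o)
E
```

```text
green [226.6, 72.9] [225, 70, 5, 7, 27] [0.811 0.278 0.255]
green [235.8, 85.9] [234, 84, 5, 5, 13] [0.784 0.258 0.255]
green [400.4, 90.2] [399, 88, 4, 6, 19] [ 0.773 -0.088  0.255]
green [241.5, 96.0] [237, 94, 9, 6, 23] [0.762 0.246 0.255]
green [245.8, 103.1] [242, 99, 7, 9, 24] [0.747 0.237 0.255]
green [218.1, 174.3] [213, 171, 12, 8, 71] [0.596 0.294 0.255]
green [228.0, 175.9] [224, 173, 9, 6, 13] [0.593 0.273 0.255]
green [387.0, 191.9] [380, 188, 13, 9, 76] [ 0.558 -0.058  0.255]
yellow [499.1, 263.9] [494, 260, 12, 9, 74] [ 0.399 -0.352  0.07 ]
yellow [449.3, 283.9] [443, 274, 15, 22, 177] [ 0.351 -0.23   0.07 ]
yellow [504.6, 279.6] [502, 278, 6, 4, 14] [ 0.361 -0.364  0.07 ]
black [282.0, 214.6] [276, 205, 18, 21, 160] [0.512 0.162 0.242]
black [298.1, 210.0] [295, 207, 7, 6, 22] [0.522 0.128 0.242]
cap [328.3, 181.9] [320, 177, 15, 11, 47] [0.588 0.063 0.18 ]
```

View pics/c1.png

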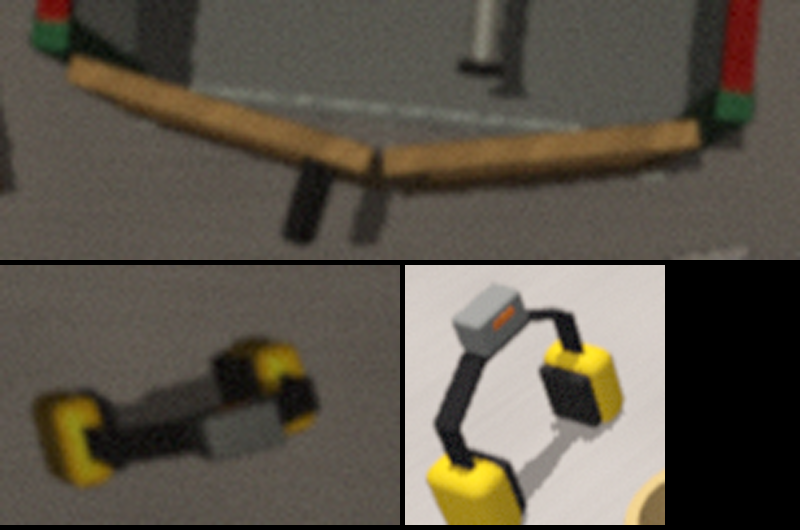

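The crop shows the handle's outer end at about (280.5,222) in top pixels, the jamb panel from (224,182) to (298,203) and the cap at (325.5,181.5). The band's module is at (491,280) in top and (128,255) in scene.

```bash
cat >> h.py <<'E'
def tri(pt,ps,mt=None):
    (a,d),(b,e)=ray("top",pt),ray("scene",ps)
    s=np.linalg.lstsq(np.c_[d,-e],b-a,rcond=None)[0]; p,q=a+d*s[0],b+e*s[1]
    return (p+q)/2,np.linalg.norm(p-q)
E
python3 - <<'E'
from h import *
L=onz("top",(218,173.8),.255);Rr=onz("top",(388.8,191.2),.255);RL=onz("top",(227.5,73.5),.255);RR=onz("top",(400.5,90),.255)
print("posts",L,Rr,RL,RR,"w",np.linalg.norm(L-Rr),"d",np.linalg.norm(L-RL),np.linalg.norm(Rr-RR))
y=(L-Rr+RL-RR)[:2];y/=np.linalg.norm(y);x=np.array([y[1],-y[0]]);psi=np.arctan2(x[1],x[0])
c=(L+Rr+RL+RR)[:2]/4; O=c-.115*x
print("psi deg",np.degrees(psi),"O",O)
B=lambda p:np.array([(p[:2]-O)@x,(p[:2]-O)@y])
cap=onz("top",(325.5,181.5),.18);print("cap bay",B(cap),"expect ~.02,-.045")
pa,pb=onz("top",(224,181.5),.25),onz("top",(297,202.5),.25)
v=B(pb)-B(pa);print("panel ends bay",B(pa),B(pb),"len",np.linalg.norm(v),"theta",np.arctan2(-v[0],-v[1]))
g=onz("top",(280.5,222),.242);print("grip meas",g,B(g))
for th in (.1,.15,.2,.25,1.5):
    e=np.array([-np.sin(th),-np.cos(th)]);n=np.array([-np.cos(th),np.sin(th)])
    p=np.array([0,.17])+.14*e+.055*n; print("grip pred",th,"bay",p,"world",O+p[0]*x+p[1]*y,"toolyaw",psi-th+np.pi)
print("module",*tri((491.2,280.5),(127.7,255.4)))
for nm,z in (("carton",(172,196)),("roll",(465,211)),("gun",(389,250))): print(nm,onz("top",z,.05))
E
```

```text
posts [0.59739068 0.294305   0.255     ] [ 0.55982195 -0.06156464  0.255     ] [0.81016631 0.27607396 0.255     ] [ 0.77337932 -0.08840175  0.255     ] w 0.3578471934524681 d 0.21355524605359613 0.2152370336705405
psi deg -5.893331312530709 O [0.57079737 0.11691097]
cap bay [ 0.0226999  -0.04528042] expect ~.02,-.045
panel ends bay [-0.00611272  0.165965  ] [-0.03473706  0.00924962] len 0.15930806888218943 theta 0.1806603182159923
grip meas [0.49679251 0.16475313 0.242     ] [-0.078526    0.03999073]
grip pred 0.1 bay [-0.06870191  0.03619025] world [0.50617446 0.15996404] toolyaw 2.9387346182752534
grip pred 0.15 bay [-0.07530375  0.03979115] world [0.49997724 0.16422375] toolyaw 2.888734618275253
grip pred 0.2 bay [-0.08171737  0.04371749] world [0.49400067 0.16878788] toolyaw 2.8387346182752533
grip pred 0.25 bay [-0.08792674  0.04795948] world [0.48825967 0.173645  ] toolyaw 2.788734618275253
grip pred 1.5 bay [-0.14353984  0.21495902] world [0.45008746 0.34547208] toolyaw 1.5387346182752533
module [ 0.36743384 -0.30041995  0.1598733 ] 0.0033633564626618893
carton [0.56791528 0.45116606 0.05      ]
roll [ 0.52829751 -0.27719823  0.05      ]
gun [ 0.4323419  -0.08770125  0.05      ]
```

```bash
python3 -m crank '[[94,-0.6,-0.44,-0.4,0,0,-0.1],[94,-0.7,-0.52,-0.3,0,0,-0.1],[94,-0.7,-0.52,-0.3,0,0,-0.1],[94,-0.7,-0.52,-0.2,0,0,-0.1],[94,-0.7,-0.52,-0.2,0,0,0],[94,-0.7,-0.52,-0.2,0,0,0],[94,-0.7,-0.52,-0.2,0,0,0],[94,-0.7,-0.52,0,0,0,0],[94,-0.6,-0.44,0,0,0,0],[94,-0.4,-0.3,0,0,0,0]]'
cat > go.py <<'E'
import sys; from h import *
t=np.array(eval(sys.argv[1]),float); yaw=float(sys.argv[2]) if len(sys.argv)>2 else None
s=telemetry.state(); M=R.from_euler('xyz',s["ee_rot"])
Rt=R.from_euler('xyz',[np.pi,0,yaw if yaw is not None else s["ee_rot"][2]])
print("t",s["time_s"],"tcp",np.round(s["tcp_pos"],4),"rpy",np.round(s["ee_rot"],3),"F",np.round(s["ft_force"],1),"w",round(s["grip_width"],4),"q",np.round(s["joint_positions"],2))
print("shift units",np.round(M.inv().apply(t-s["tcp_pos"])/.05,2),"turn units",np.round((M.inv()*Rt).as_rotvec()/np.radians(8),2))
E
python3 go.py "[.4972,.1655,.29]" 2.87
```

```text
time_s: 1.1
tcp_pos: [0.4515, 0.2565, 0.2961]
ee_rot: [-3.136, -0.002, 2.876]
ft_force: [0.6, 0.8, -0.2]
grip_width: 0.0937
t 1.1 tcp [0.4515 0.2565 0.2961] rpy [-3.136e+00 -2.000e-03  2.876e+00] F [ 0.6  0.8 -0.2] w 0.0937 q [-0.77  0.15  0.22  1.76 -0.03  1.24  0.76]
shift units [-1.36 -1.52  0.13] turn units [-0.04 -0.01  0.04]
```

```bash
python3 -m crank '[[94,-0.35,-0.4,0,0,0,0],[94,-0.4,-0.45,0,0,0,0],[94,-0.35,-0.4,0,0,0,0],[94,-0.2,-0.2,0,0,0,0],[94,-0.06,-0.07,0,0,0,0],[94,0,0,0,0,0,0],[94,0,0,0,0,0,0],[94,0,0,0,0,0,0],[94,0,0,0,0,0,0],[94,0,0,0,0,0,0]]'
python3 - <<'E'
from h import *
m=viewer.camera_model("wrist"); im=viewer.read_camera("wrist"); cv2.imwrite("pics/w1.png",im)
print(np.round(m["camera_matrix"],1).tolist(), "pred px grip top",proj("wrist",(.4972,.1655,.242),m))
E
python3 go.py "[.4972,.1655,.29]" 2.87
```

```text
time_s: 2.1
tcp_pos: [0.4983, 0.1603, 0.2949]
ee_rot: [-3.134, -0.004, 2.874]
ft_force: [-0.1, 0.1, 0.5]
grip_width: 0.094
[[309.7, 0.0, 318.9], [0.0, 309.7, 203.4], [0.0, 0.0, 1.0]] pred px grip top [326.83541779 219.03916055]
t 2.15 tcp [0.4983 0.1603 0.2949] rpy [-3.134 -0.004  2.874] F [-0.3 -0.2  0.6] w 0.0942 q [-0.64  0.16  0.3   1.75 -0.05  1.24  0.98]
shift units [0.05 0.1  0.1 ] turn units [-0.05 -0.03  0.03]
```

View pics/w1.png

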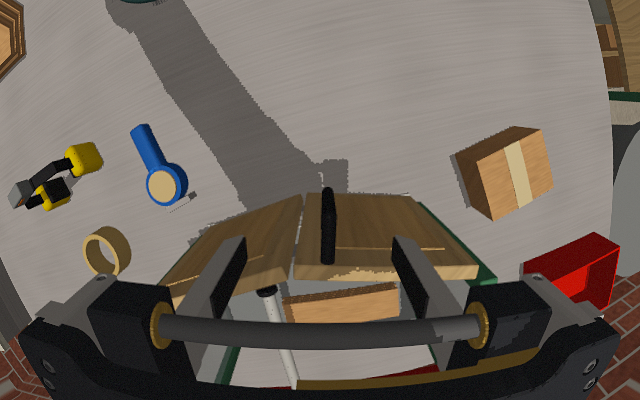

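The wrist view shows the handle centred between the fingers, running (328,190)–(328,262), with its predicted top corner at (327,219). I'll descend and grip.

```bash
python3 -m crank '[[94,0.05,0.1,0.3,0,0,0],[94,0,0,0.4,0,0,0],[94,0,0,0.4,0,0,0],[94,0,0,0.35,0,0,0],[94,0,0,0.2,0,0,0],[60,0,0,0,0,0,0],[20,0,0,0,0,0,0],[0,0,0,0,0,0,0],[0,0,0,0,0,0,0],[0,0,0,0,0,0,0]]' 40; python3 go.py "[.4972,.1655,.212]" 2.87
```

```text
time_s: 3.15
tcp_pos: [0.4978, 0.1675, 0.2128]
ee_rot: [-3.138, -0.0, 2.876]
ft_force: [-0.2, -0.4, 0.3]
grip_width: 0.0576
t 3.15 tcp [0.4978 0.1675 0.2128] rpy [-3.138 -0.     2.876] F [-0.2 -0.4  0.3] w 0.0576 q [-0.64  0.24  0.29  1.86 -0.07  1.06  0.99]
shift units [ 0.   -0.04  0.02] turn units [-0.03 -0.    0.04]
```

```bash
python3 -m crank '[[0,0,0,0,0,0,0],[0,0,0,0,0,0,0],[0,0,0,0,0,0,0],[0,0,0,0,0,0,0],[0,0,0,0,0,0,0],[0,0,0,0,0,0,0],[0,0,0,0,0,0,0],[0,0.1,0.04,0,0,0,0.25],[0,0.19,0.08,0,0,0,0.5],[0,0.19,0.08,0,0,0,0.5]]' 40; python3 go.py "[.45,.345,.212]" 1.54
```

```text
time_s: 4.15
tcp_pos: [0.4802, 0.1848, 0.2135]
ee_rot: [-3.141, 0.004, 2.694]
ft_force: [5.4, 3.8, -4.3]
grip_width: 0.0117
t 4.15 tcp [0.4802 0.1848 0.2135] rpy [-3.141  0.004  2.694] F [ 5.4  3.8 -4.3] w 0.0117 q [-0.69  0.21  0.3   1.89 -0.07  1.05  0.76]
shift units [1.93 2.63 0.02] turn units [0.01 0.03 8.27]
```

```bash
python3 -m crank '[[0,0.19,0.085,0,0,0,0.5],[0,0.19,0.085,0,0,0,0.5],[0,0.19,0.085,0,0,0,0.5],[0,0.19,0.085,0,0,0,0.5],[0,0.19,0.085,0,0,0,0.5],[0,0.19,0.085,0,0,0,0.5],[0,0.19,0.085,0,0,0,0.5],[0,0.19,0.085,0,0,0,0.5],[0,0.19,0.085,0,0,0,0.5],[0,0.19,0.085,0,0,0,0.5]]' 40; python3 go.py "[.45,.345,.212]" 1.54
```

```text
time_s: 5.15
tcp_pos: [0.4407, 0.281, 0.2135]
ee_rot: [3.141, 0.005, 1.966]
ft_force: [1.6, -0.6, -0.1]
grip_width: 0.0116
t 5.15 tcp [0.4407 0.281  0.2135] rpy [3.141 0.005 1.966] F [ 1.6 -0.6 -0.1] w 0.0116 q [-0.91  0.23  0.33  1.87 -0.08  1.06 -0.16]
shift units [1.11 0.66 0.02] turn units [0.01 0.03 3.05]
```

```bash
python3 -m crank '[[0,0.19,0.085,0,0,0,0.5],[0,0.19,0.085,0,0,0,0.5],[0,0.19,0.085,0,0,0,0.5],[0,0.19,0.085,0,0,0,0.5],[0,0.19,0.085,0,0,0,0.5],[0,0.19,0.085,0,0,0,0.5],[0,0.05,0.02,0,0,0,0.1],[0,0,0,0,0,0,0],[0,0,0,0,0,0,0],[0,0,0,0,0,0,0]]' 40; python3 go.py "[.45,.345,.212]" 1.54
```

```text
time_s: 6.15
tcp_pos: [0.4522, 0.3448, 0.2134]
ee_rot: [-3.138, 0.01, 1.513]
ft_force: [-0.8, -0.3, 0.3]
grip_width: 0.0115
t 6.15 tcp [0.4522 0.3448 0.2134] rpy [-3.138  0.01   1.513] F [-0.8 -0.3  0.3] w 0.0115 q [-1.01  0.33  0.37  1.75 -0.13  1.1  -0.65]
shift units [ 0.   -0.04  0.03] turn units [-0.02  0.07 -0.19]
```

```bash
python3 -m crank '[[80,0,0,0,0,0,0],[80,0,0,0,0,0,0],[80,0,0,0,0,0,0],[80,0,0,0,0,0,0],[80,0,0,0,0,0,0],[80,0,0,-0.4,0,0,0],[80,0,0,-0.8,0,0,0],[80,0,0,-0.8,0,0,0],[80,0,0,-0.8,0,0,0],[80,0.1,0,-0.4,0,0,0]]'; python3 go.py "[.345,-.28,.36]" .265
```

```text
time_s: 7.15
tcp_pos: [0.4519, 0.3498, 0.376]
ee_rot: [-3.134, 0.015, 1.513]
ft_force: [1.1, 0.4, -0.1]
grip_width: 0.0795
t 7.15 tcp [0.4519 0.3498 0.376 ] rpy [-3.134  0.015  1.513] F [ 1.1  0.4 -0.1] w 0.0795 q [-1.03  0.23  0.39  1.51 -0.08  1.44 -0.7 ]
shift units [-12.69  -1.4    0.53] turn units [0.02 0.13 8.93]
```

```bash
python3 -m crank '[[80,-0.5,-0.05,0,0,0,0],[80,-0.8,-0.08,0,0,0,0],[80,-0.9,-0.1,0,0,0,0],[80,-0.9,-0.1,0,0,0,0],[80,-0.9,-0.1,0,0,0,0],[80,-0.9,-0.1,0,0,0,0],[80,-0.9,-0.1,0,0,0,0],[80,-0.9,-0.1,0,0,0,0],[80,-0.9,-0.1,0,0,0,0],[80,-0.9,-0.1,0,0,0,0]]' && python3 -m crank '[[80,-0.9,-0.1,0,0,0,0],[80,-0.9,-0.1,0,0,0,0],[80,-0.9,-0.1,0,0,0,0],[80,-0.7,-0.1,0,0,0,0],[80,0,0,0,0,0,1],[80,0,0,0,0,0,1],[80,0,0,0,0,0,1],[80,0,0,0,0,0,1],[80,0,0,0,0,0,1],[80,0,0,0,0,0,1]]' ; python3 go.py "[.345,-.28,.36]" .265
```

```text
time_s: 8.15
tcp_pos: [0.3789, -0.0817, 0.3835]
ee_rot: [-3.138, 0.01, 1.522]
ft_force: [1.0, -0.1, -0.2]
grip_width: 0.08
time_s: 9.15
tcp_pos: [0.3441, -0.265, 0.3856]
ee_rot: [3.137, -0.001, 0.646]
ft_force: [-0.5, -0.6, -0.5]
grip_width: 0.0802
t 9.15 tcp [ 0.3441 -0.265   0.3856] rpy [ 3.137e+00 -1.000e-03  6.460e-01] F [-0.5 -0.6 -0.5] w 0.0802 q [-0.49 -0.18  0.95  1.81  0.15  1.44 -0.5 ]
shift units [-0.17  0.25  0.51] turn units [ 0.03 -0.01  2.73]
```

```bash
python3 -m crank '[[80,0,0,0,0,0,0.9],[80,0,0,0,0,0,0.9],[80,0,0,0,0,0,0.9],[80,0,0,0,0,0,0],[80,0,0,0,0,0,0],[80,0,0,0,0,0,0],[80,0,0,0,0,0,0],[80,0,0,0,0,0,0],[80,0,0,0,0,0,0],[80,0,0,0,0,0,0]]' >/dev/null; python3 go.py "[.3674,-.3004,.30]" .265
python3 - <<'E'
from h import *
m=viewer.camera_model("wrist"); im=viewer.read_camera("wrist"); 
np.savez("pics/w2.npz",K=m["camera_matrix"],T=m["cam_to_world"])
cv2.imwrite("pics/w2.png",im); print("module top pred",proj("wrist",(.3674,-.3004,.173),m))
E
```

```text
t 10.15 tcp [ 0.3435 -0.2654  0.3857] rpy [ 3.139 -0.004  0.26 ] F [-0.1 -0.5  0.2] w 0.0801 q [-0.42 -0.17  0.9   1.81  0.13  1.43 -0.86]
shift units [0.28 0.79 1.72] turn units [ 0.02 -0.03 -0.04]
module top pred [348.80820668 167.81834739]
```

View pics/w2.png

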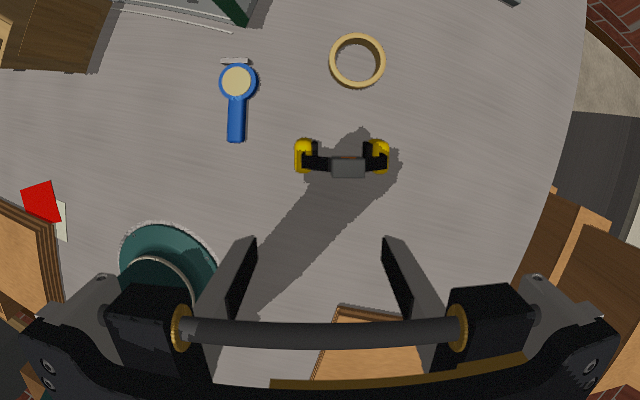

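The wrist view has the module at about (348,167), the predicted spot, and both cups are at about (302,155) and (382,153). I'll measure the centre and yaw from a zoom.

Run:
```python
from h import *
z=np.load("pics/w2.npz"); m={"camera_matrix":z["K"],"cam_to_world":z["T"]}
im=cv2.imread("pics/w2.png"); h=cv2.cvtColor(im,cv2.COLOR_BGR2HSV); H,S,V=[h[...,i].astype(int) for i in range(3)]
w=np.zeros(H.shape,bool); w[130:185,285:405]=1
ye=w&(H>18)&(H<35)&(S>150)&(V>100)
for c,st in blobs(ye): print("cup",c,st,onz("wrist",c,.06,m))
cv2.imwrite("pics/c2.png",cv2.resize(im[125:195,285:405],None,fx=6.6,fy=6.6,interpolation=cv2.INTER_CUBIC))
print(im[160:178:3,348].tolist())
```

```text
cup [300.9, 153.9] [294, 140, 18, 33, 364] [ 0.35362389 -0.23418948  0.06      ]
cup [380.3, 147.9] [373, 141, 16, 15, 196] [ 0.39791454 -0.35795778  0.06      ]
cup [380.8, 171.3] [374, 169, 14, 5, 43] [ 0.36035996 -0.37039604  0.06      ]
[[68, 70, 70], [70, 73, 73], [72, 76, 76], [72, 75, 74], [68, 72, 71], [70, 72, 73]]
```

View pics/c2.png

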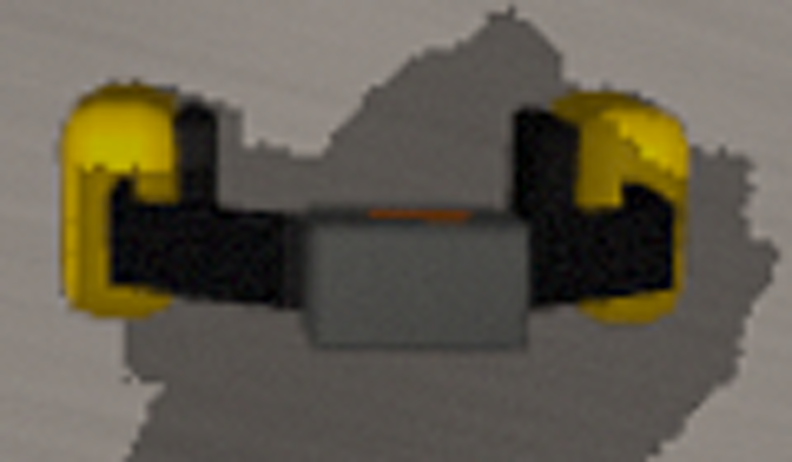

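```bash
python3 - <<'E'
from h import *
z=np.load("pics/w2.npz"); m={"camera_matrix":z["K"],"cam_to_world":z["T"]}
P=[onz("wrist",(285+a/6.6,125+b/6.6),.173,m) for a,b in ((312,222),(528,222),(525,348),(318,348))]
print(np.round(P,4),"c",np.mean(P,0))
d=P[1]-P[0]+P[2]-P[3]; print("size",np.linalg.norm(P[1]-P[0]),np.linalg.norm(P[3]-P[0]),"tool yaw",np.arctan2(d[0],-d[1]))
# cups outer extents
a=onz("wrist",(294.5,156),.05,m);b=onz("wrist",(388.7,157),.05,m);d=b-a;print("cup span",np.linalg.norm(d),(a+b)/2,np.arctan2(d[0],-d[1]))
E
python3 go.py "[.3674,-.3004,.25]" .32
```

```text
[[ 0.3733 -0.2767  0.173 ]
 [ 0.3845 -0.3173  0.173 ]
 [ 0.3603 -0.3239  0.173 ]
 [ 0.3496 -0.2844  0.173 ]] c [ 0.36692959 -0.3005811   0.173     ]
size 0.042139524918962196 0.024956719712619927 tool yaw 0.26679121703138575
cup span 0.15960752259775962 [ 0.3663701  -0.30166133  0.05      ] 0.256340617412917
t 10.2 tcp [ 0.3435 -0.2655  0.3857] rpy [ 3.139 -0.004  0.26 ] F [ 0.6 -0.   0.3] w 0.0802 q [-0.42 -0.17  0.9   1.81  0.13  1.43 -0.86]
shift units [0.27 0.79 2.72] turn units [ 0.02 -0.03 -0.43]
```

```bash
python3 -m crank '[[80,0.1,0.3,0.4,0,0,0],[80,0.1,0.3,0.7,0,0,0],[80,0.07,0.19,0.7,0,0,0],[80,0,0,0.7,0,0,0],[80,0,0,0.4,0,0,0],[80,0,0,0,0,0,0],[80,0,0,0,0,0,0],[80,0,0,0,0,0,0],[80,0,0,0,0,0,0],[80,0,0,0,0,0,0]]' >/dev/null; python3 go.py "[.3671,-.3005,.149]" .265
```

```text
t 11.2 tcp [ 0.3707 -0.3029  0.2402] rpy [ 3.134 -0.01   0.263] F [ 0.8 -0.   0.3] w 0.0799 q [-0.32  0.18  1.06  1.96 -0.18  1.09 -0.5 ]
shift units [-0.08 -0.08  1.82] turn units [ 0.06 -0.07 -0.01]
```

```bash
python3 -m crank '[[80,-0.08,-0.08,0.4,0.06,-0.07,0],[80,0,0,0.4,0,0,0],[80,0,0,0.4,0,0,0],[80,0,0,0.35,0,0,0],[80,0,0,0.15,0,0,0],[80,0,0,0,0,0,0],[80,0,0,0,0,0,0],[80,0,0,0,0,0,0],[80,0,0,0,0,0,0],[80,0,0,0,0,0,0]]' >/dev/null; python3 go.py "[.3671,-.3005,.149]" .265
```

```text
t 12.2 tcp [ 0.3676 -0.3     0.154 ] rpy [ 3.141 -0.005  0.265] F [ 0.2 -0.1 -0.4] w 0.08 q [-0.2   0.32  0.98  2.06 -0.34  0.93 -0.35]
shift units [-0.01  0.01  0.1 ] turn units [ 0.   -0.04 -0.  ]
```

```bash
python3 -m crank '[[80,0,0,0.08,0,0,0],[60,0,0,0,0,0,0],[40,0,0,0,0,0,0],[40,0,0,0,0,0,0],[40,0,0,0,0,0,0],[40,0,0,0,0,0,0],[35,0,0,0,0,0,0],[35,0,0,0,0,0,0],[35,0,0,0,0,0,0],[35,0,0,0,0,0,0]]' 30 >/dev/null; python3 go.py "[.3671,-.3005,.26]" .265
```

```text
t 13.2 tcp [ 0.3678 -0.2998  0.15  ] rpy [ 3.141 -0.006  0.265] F [-0.5  0.4  0.3] w 0.0437 q [-0.2   0.33  0.97  2.06 -0.35  0.92 -0.34]
shift units [-0.    0.01 -2.2 ] turn units [ 0.   -0.04  0.  ]
```

```bash
python3 -m crank '[[35,0,0,-0.1,0,0,0],[35,0,0,-0.2,0,0,0],[35,0,0,-0.3,0,0,0.2],[35,0,0,-0.4,0,0,0.4],[35,0,0,-0.4,0,0,0.5],[35,0,0,-0.4,0,0,0.5],[35,0,0,-0.4,0,0,0.4],[35,0,0,-0.3,0,0,0.4],[35,0,0,-0.1,0,0,0.2],[35,0,0,0,0,0,0]]' 30 >/dev/null; python3 go.py "[.4369,.0855,.28]" -.103
```

```text
t 14.2 tcp [ 0.3648 -0.3011  0.2898] rpy [-3.138 -0.005 -0.117] F [ 0.5  0.4 -4.1] w 0.0438 q [-0.46  0.1   1.17  1.9  -0.11  1.21 -0.94]
shift units [ 0.53 -7.85  0.22] turn units [-0.02 -0.04 -0.1 ]
```

```bash
python3 -m crank '[[35,0,-0.3,0,0,0,-0.1],[35,0.05,-0.6,0,0,0,0],[35,0.05,-0.8,0,0,0,0],[35,0.07,-0.85,0,0,0,0],[35,0.07,-0.85,0,0,0,0],[35,0.07,-0.85,0,0,0,0],[35,0.07,-0.85,0,0,0,0],[35,0.07,-0.85,0,0,0,0],[35,0.05,-0.7,0,0,0,0],[35,0,-0.4,0,0,0,0]]' 30 >/dev/null; python3 go.py "[.4369,.0855,.25]" -.103
```

```text
t 15.2 tcp [0.4236 0.0556 0.2909] rpy [-3.139 -0.006 -0.102] F [-0.4 -0.7 -3.2] w 0.0437 q [-0.87 -0.06  0.65  1.98  0.04  1.21 -1.91]
shift units [ 0.2  -0.62  0.82] turn units [-0.02 -0.04  0.01]
```

```bash
python3 -m crank '[[35,0.1,-0.3,0.2,0,0,0],[35,0.1,-0.25,0.3,0,0,0],[35,0,-0.07,0.3,0,0,0],[35,0,0,0.3,0,0,0],[35,0,0,0.2,0,0,0],[35,0,0,0,0,0,0],[35,0,0,0,0,0,0],[35,0,0,0,0,0,0],[35,0,0,0,0,0,0],[35,0,0,0,0,0,0]]' 30 >/dev/null; python3 go.py "[.4369,.0855,.225]" -.103
python3 - <<'E'
from h import *
cv2.imwrite("pics/s3.png",viewer.read_camera("scene"));cv2.imwrite("pics/t3.png",viewer.read_camera("top"))
s=cv2.imread("pics/s3.png");t=cv2.imread("pics/t3.png")
cv2.imwrite("pics/c3.png",np.vstack([cv2.resize(s[80:360,60:500],None,fx=1.25,fy=1.25),cv2.resize(t[60:260,150:590],None,fx=1.25,fy=1.25)]))
E
```

```text
t 16.2 tcp [0.4374 0.0885 0.2247] rpy [-3.14  -0.006 -0.093] F [-0.7 -0.1 -4.2] w 0.0435 q [-0.88  0.07  0.65  2.03 -0.05  1.05 -1.88]
shift units [-0.    0.06 -0.01] turn units [-0.01 -0.04  0.08]
```

View pics/c3.png

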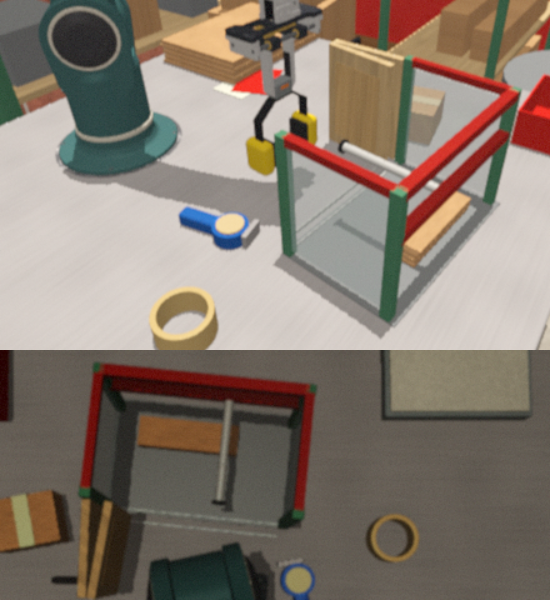

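The door is folded flat at the left, and the ears hang level in the gripper in front of the bay. The bar is clear in the top view, so I'll measure its axis precisely.

Run:
```python
from h import *
t=cv2.imread("pics/t3.png").astype(float).mean(2)
O=np.array([.5708,.1169]);psi=np.radians(-5.893);x=np.array([np.cos(psi),np.sin(psi)]);y=np.array([-x[1],x[0]])
for r in range(106,176,8):
    c=int(round(333.2-(r-100)*8.8/80)); seg=t[r-1:r+2,c-12:c+13].mean(0)
    bg=np.median(seg); k=np.where(seg>bg+25)[0]; u=c-12+(k.min()+k.max())/2
    p=onz("top",(u,r),.167); d=p[:2]-O; print(r,u,len(k),np.round(p,4),"bay",np.round([d@x,d@y],4))
```

```text
106 332.0 3 [0.7629 0.0541 0.167 ] bay [ 0.1975 -0.0428]
114 331.5 6 [0.7444 0.0553 0.167 ] bay [ 0.179  -0.0435]
122 330.5 4 [0.726  0.0576 0.167 ] bay [ 0.1605 -0.043 ]
130 330.0 3 [0.7077 0.0588 0.167 ] bay [ 0.1421 -0.0437]
138 329.0 3 [0.6893 0.0612 0.167 ] bay [ 0.1236 -0.0433]
146 328.0 3 [0.671  0.0635 0.167 ] bay [ 0.1052 -0.0428]
154 327.0 3 [0.6527 0.0658 0.167 ] bay [ 0.0867 -0.0424]
162 326.0 3 [0.6345 0.0682 0.167 ] bay [ 0.0684 -0.0419]
170 326.0 3 [0.6163 0.0682 0.167 ] bay [ 0.0502 -0.0437]
```

```bash
python3 -m crank '[[35,0.2,0.05,0,0,0,0.05],[35,0.4,0.04,0,0,0,0.03],[35,0.5,0,0,0,0,0],[35,0.6,0,0,0,0,0],[35,0.6,0,0,0,0,0],[35,0.6,0,0,0,0,0],[35,0.6,0,0,0,0,0],[35,0.5,0,0,0,0,0],[35,0.2,0,0,0,0,0],[35,0,0,0,0,0,0]]' 30 >/dev/null; python3 go.py "[.6507,.0634,.215]" -.103
```

```text
t 17.3 tcp [0.6597 0.0598 0.2231] rpy [-3.14  -0.007 -0.1  ] F [-1.   0.  -3.1] w 0.0438 q [-0.58  0.53  0.64  1.52 -0.33  1.2  -1.55]
shift units [-0.19 -0.05  0.16] turn units [-0.01 -0.05  0.02]
```

```bash
python3 -m crank '[[35,-0.1,-0.05,0.1,0,0,0],[35,-0.05,0,0.15,0,0,0],[35,0,0,0.15,0,0,0],[35,0,0,0.05,0,0,0],[35,0,0,0,0,0,0],[35,0,0,0,0,0,0],[35,0,0,0,0,0,0],[35,0,0,0,0,0,0],[35,0,0,0,0,0,0],[35,0,0,0,0,0,0]]' 30 >/dev/null; python3 go.py "[.6507,.0634,.187]" -.103
python3 - <<'E'
from h import *
s=viewer.read_camera("scene");w=viewer.read_camera("wrist")
cv2.imwrite("pics/c4.png",np.vstack([cv2.resize(s[110:270,270:490],None,fx=2,fy=2,interpolation=cv2.INTER_CUBIC),cv2.resize(w[0:275],(440,189))]))
E
```

```text
t 18.3 tcp [0.6504 0.064  0.1989] rpy [-3.139 -0.006 -0.099] F [ 0.2 -0.5 -4. ] w 0.0437 q [-0.59  0.54  0.63  1.57 -0.34  1.14 -1.55]
shift units [0.   0.01 0.24] turn units [-0.02 -0.05  0.03]
```

View pics/c4.png

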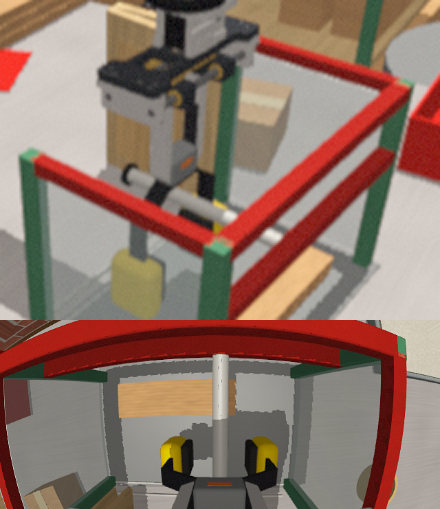

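The band straddles the bar, with a cup on each side and the bar centred in the wrist view. I'll lower gently.

```bash
python3 -m crank '[[35,0,0,0.05,0,0,0],[35,0,0,0.05,0,0,0],[35,0,0,0.04,0,0,0],[35,0,0,0.04,0,0,0],[35,0,0,0.02,0,0,0],[35,0,0,0,0,0,0],[35,0,0,0,0,0,0],[35,0,0,0,0,0,0],[35,0,0,0,0,0,0],[35,0,0,0,0,0,0]]' 30 >/dev/null; python3 go.py "[.6507,.0634,.187]" -.103
```

```text
t 19.4 tcp [0.6505 0.0639 0.1878] rpy [-3.139 -0.006 -0.099] F [-0.1 -0.2 -4.2] w 0.0438 q [-0.58  0.55  0.63  1.58 -0.35  1.12 -1.54]
shift units [0.01 0.01 0.02] turn units [-0.02 -0.04  0.03]
```

```bash
for i in 1; do python3 -m crank '[[35,0,0,0.02,0,0,0],[35,0,0,0.01,0,0,0],[35,0,0,0,0,0,0],[35,0,0,0,0,0,0],[35,0,0,0,0,0,0],[35,0,0,0,0,0,0],[35,0,0,0,0,0,0],[35,0,0,0,0,0,0],[35,0,0,0,0,0,0],[35,0,0,0,0,0,0]]' 30; done
```

```text
time_s: 20.4
tcp_pos: [0.6506, 0.064, 0.1867]
ee_rot: [-3.139, -0.007, -0.099]
ft_force: [-1.0, -0.1, -1.1]
grip_width: 0.0438
```

Contact: the wrist load dropped by about 3 N at the expected height. Now I'll release and lift straight up.

```bash
python3 -m crank '[[35,0,0,0.01,0,0,0],[48,0,0,0,0,0,0],[52,0,0,0,0,0,0],[60,0,0,0,0,0,0],[70,0,0,0,0,0,0],[70,0,0,0,0,0,0],[70,0,0,0,0,0,0],[70,0,0,0,0,0,0],[70,0,0,-0.1,0,0,0],[70,0,0,-0.2,0,0,0]]' && python3 -m crank '[[70,0,0,-0.4,0,0,0],[70,0,0,-0.6,0,0,0],[70,0,0,-0.6,0,0,0],[70,0,0,-0.6,0,0,0],[70,0,0,-0.4,0,0,0],[70,0,0,-0.2,0,0,0],[70,0,0,0,0,0,0],[70,0,0,0,0,0,0],[70,0,0,0,0,0,0],[70,0,0,0,0,0,0]]'
python3 - <<'E'
from h import *
m=viewer.camera_model("wrist");s=viewer.read_camera("scene");w=viewer.read_camera("wrist");t=viewer.read_camera("top")
for n,i in (("s5",s),("w5",w),("t5",t)): cv2.imwrite(f"pics/{n}.png",i)
print("pred crown module top",proj("wrist",(.6505,.064,.210),m),proj("scene",(.6505,.064,.197)))
cv2.imwrite("pics/c5.png",np.hstack([np.vstack([cv2.resize(s[110:270,270:490],(440,320),interpolation=cv2.INTER_CUBIC),cv2.resize(w[0:275],(440,189))]),cv2.resize(t[50:300,180:350],(346,509))]))
E
```

```text
time_s: 21.4
tcp_pos: [0.6506, 0.0639, 0.2015]
ee_rot: [-3.139, -0.006, -0.099]
ft_force: [-0.1, -0.8, 0.2]
grip_width: 0.07
time_s: 22.4
tcp_pos: [0.6487, 0.0628, 0.3512]
ee_rot: [-3.139, -0.008, -0.1]
ft_force: [-0.1, -0.2, 0.1]
grip_width: 0.0699
pred crown module top [316.84499729 191.49553836] [357.61544102 195.2209773 ]
```

View pics/c5.png

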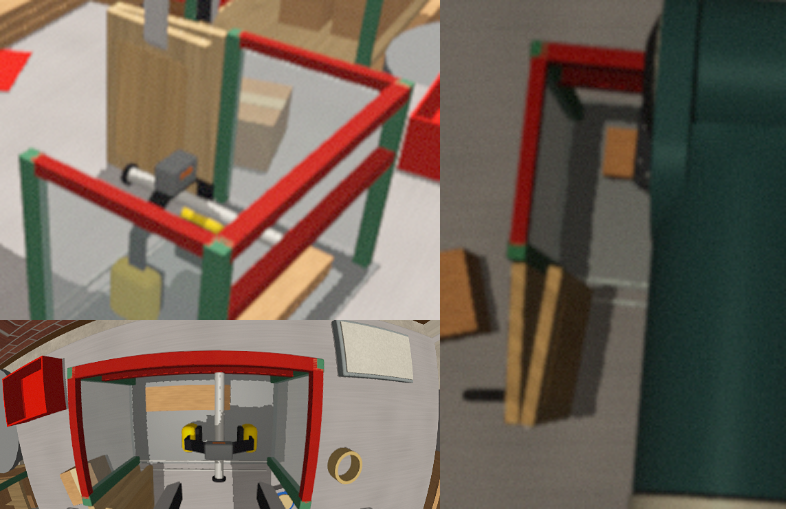

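The ears hang level on the bar, with the module at scene (358,196) against a predicted (357.6,195.2). From the panel's direction in the top view, the door is at about 1.50 rad. I'll check that the ears are at rest, then hand in.

```bash
python3 -m crank '[[70,0,0,0,0,0,0],[70,0,0,0,0,0,0],[70,0,0,0,0,0,0],[70,0,0,0,0,0,0],[70,0,0,0,0,0,0],[70,0,0,0,0,0,0],[70,0,0,0,0,0,0],[70,0,0,0,0,0,0],[70,0,0,0,0,0,0],[70,0,0,0,0,0,0]]'
python3 - <<'E'
from h import *
a=cv2.imread("pics/s5.png")[170:275,310:400];b=viewer.read_camera("scene")[170:275,310:400]
g=lambda i:cv2.cvtColor(i,cv2.COLOR_BGR2GRAY).astype(np.float32)
sh,resp=cv2.phaseCorrelate(g(a),g(b)); d=np.abs(g(a)-g(b)); print("shift px",sh,resp,"mean/max diff",d.mean(),d.max())
if np.hypot(*sh)<.3: print("done",order.job_done())
E
```

```text
time_s: 23.55
tcp_pos: [0.6488, 0.0628, 0.351]
ee_rot: [-3.139, -0.008, -0.1]
ft_force: [0.1, -0.3, 0.4]
grip_width: 0.0699
shift px (0.004029953320795698, -0.019410349383427672) 1.0327640505975166 mean/max diff 2.108148 22.0
the job is handed in; nothing more can be done
done None
```

I pulled the bifold door open by its handle until both panels were folded together. I then hung the ear defenders on the bar about 80 mm behind the door line, let go, lifted clear and handed the job in at about 23.6 s. The hand-in gives no verdict.

- **Door:** the panel direction in the last top view puts it at about 1.50 rad.
- **Hanging:** the band is over the bar with a cup on each side. The module was within about 1 px of where it should appear in the scene view.
- **Set down gently:** at contact the bar took about 3 N, far below the 35 N limit.
- **At rest:** the pictures about a second apart shifted by only 0.02 px, the gripper was well above the ears, and the wrist force was near zero.
- **Other things on the bench:** the arm never came near the tape roll, carton or tape gun. They look unmoved in the pictures, but I did not measure them again.

No check failed. One measurement was slightly off: the bar's axis read 1–3 mm left of its given position, because only its bright strip was detected. I used the given 45 mm offset, and the wrist view confirmed the bar was centred between the cups.

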